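Pack the short jigger in the sprung-lid presentation case

ROBOT

A 7-joint arm with a two-finger parallel gripper is mounted at the origin on the work surface. World frame = base frame: x ahead of the robot, y to its left, z up, the work surface at z = 0. Lengths are in mm, angles in rad, forces in N, time in s.
With the tool pointing down it reaches from about 425 to 950 mm from the base axis. Payload 16.7 kg.
Tool frame: the origin (TCP) lies where the fingers leave the gripper's body, on its centre line; the fingertips stand 97 mm ahead of it and the grasp point (between the pads) lies 78 mm ahead of it; z points along the fingers, y is the line along which they close (so a half turn about z gives the same grasp; the last joint's range is limited). The gripper opens to 94 mm and grips with 3 to 60 N. Pads are 16 mm wide; open, the fingers measure 119 mm over their backs; the gripper's body (75 mm by 177 mm) begins 78 mm behind the grasp point.
Start: joints at [0.986, 0.426, 0.074, 1.606, -0.034, 1.111, -0.067], TCP at [284.906, -611.89, 302.667] pointing down, gripper open.
Joint ranges: [-2.85, 2.85], [-0.5, 2.14], [-1.23, 1.37], [0.21, 2.46], [-1.02, 4.16], [0.16, 2.05], [-2.73, 2.73]. Speed limits (rad/s): [1.89, 1.89, 2.39, 2.39, 3.01, 3.01, 3.01].

INTERFACE

Orientations are given as a rotation vector (axis times angle).
In Python, from bench import observe, capture, finish_job gives the robot as it stands.
- The arm moves only by the tool servo_tool, never from a script. Its argument "plan" is a list of rows, each a list of 7 numbers: the closure, from -1 (fully open) to 1 (shut), then the shift along the tool's x, y, z in mm, then the turn, a rotation vector about the tool's x, y, z in rad. In form: [[fingers, x, y, z, ax, ay, az], ...]. A call has exactly 10 rows; each row shifts and turns the commanded pose from where the row before left it, along the tool's axes as they then stand; what a row does not reach is not made up. A row lasts 1/8 s, in which the tool goes at most 62.5 mm and 10.7 degrees, less where a joint would pass 70% of its speed; a pose out of reach is approached as far as the arm can. A call with a gripper value outside its range is refused whole. The fingers move at their own pace and stop on an object; "squeeze" is the grip in N (left out, the last holds). Time passes only in rows, so rows that do not move let the fingers close, or fill a call up. It gives the time, the measured TCP pose, the force, the opening and the grip force at its end, in the units of the state.
- observe(): the state, without advancing time (a new reading comes with each control period).
- capture(name): name is "scene" or "top"; returns a dict with "frame" (400x640x3 uint8, blue, green, red), "depth" (400x640 float32, mm along the optical axis (not along the pixel's ray), 0 where there is no reading), "mtx" (3x3 intrinsics, pixels), "R" (3x3) and "t" (3): a world point X has camera coordinates R X + t. Camera axes: x right, y down, z forward; pixel columns grow to the right and rows downward; lengths in mm; the calibration is good to about 2 mm. A picture is of the moment at which its call begins.
- finish_job(): hands the job in; it is judged then, once.
The state is a dict: "time": time; "joint_pos": joint angles; "qd": joint speeds; "joint_torque": joint torques, N m; "ee_pos": TCP position; "tool_rot": TCP orientation; "wrist_force": force on the tool from outside, world axes, zero at the start; "torque": the same for the moment, N m; "finger_gap": opening from 0.0 (shut) to 1.0 (fully open); "gripper_force": force on a finger pad.
Only numpy, scipy, OpenCV 4.12 (cv2) and the standard library are available. Lean on these libraries where they do the work, as an engineer would, in place of code of your own. Each camera call takes 0.05 s, during which the arm holds its last target. There are 200 camera calls.

TASK

Press the release button of the black presentation case so that its sprung lid pops up, then take the lid by its tab and guide it slowly all the way back until it rests on its stop, without letting it fall open. Then set the shortest jigger from the bar mat down upright in the fenced bay of the case (do not drop it), and after that slide the dovetailed keeper along its tapered way towards the jigger until it wedges tight. Let go, leave the lid open, and do not disturb the other barware.

Things in the scene. Friction and masses are not known exactly. Their poses are not given: they have to be found in the camera images.
- case: black plastic presentation case standing on the table, fixed, 126 (x) by 276 (y) by 90 mm high, walls and floor 8 mm; the origin is the centre of its underside, its front (latch and tab side) faces its -x, z is up. Its position and yaw vary. A latch pod 62 by 56 mm, 94 mm high, stands out from the front, centred at (-94, 80) mm in the case's x, y; a steel catch (a flat tongue, up to 108 mm high) reaches from it over the lid's front edge.
- button_top (a point): centre of the top face of the steel release button, a round stub 24 mm across standing 12 mm out of the top of the latch pod, at (-105, 80, 106) mm in the case's frame. Press it straight down.
- button (a joint): travel of the button, m: 0 out, 0.006 fully down. It needs 1.5 N to start and 4.5 N to go fully down, and springs back. From about 0.004 down the catch lets go of the lid.
- lid (a joint): lid angle, rad: 0 shut, 1.9 open on its stop. The lid is 126 by 276 by 10 mm, 250 g, shut at 90 to 100 mm height. Released, it springs up within half a second, bobs once and comes to rest at about 0.5. From there it must be swung back; up to about 1.4 it pushes back lightly (under 1 N at the tab), past that it falls open by itself unless it is held, and on the stop it stays.
- lid_hinge (a point): middle of the lid's hinge line, on the far top edge of the case, at (63, 0, 90) mm in the case's frame; the hinge line runs along the case's y. The lid's front rises from the case's -x side and swings over to +x.
- lid_tab (a point): point to pinch the lid by: centre of the free part of the brass tab that stands 42 mm out from the lid's front edge in the lid's plane, 24 mm wide (along the case's y), 14 mm thick. This point is 30 mm beyond the lid's edge; in the lid's frame, from lid_hinge with the lid shut, it is at (-156, -45, 5) mm along the case's axes. Pinched across its 24 mm width it can turn between the fingers as the lid swings. The axes turn with the lid.
- bay (a point): centre of the floor of the bay for the jigger, at (0, -70, 8) mm in the case's frame, inside the case. Fences 12 mm high stand on three sides, 22 mm from this point (towards +x, -x and -y); the keeper closes the +y side.
- keeper (a joint): travel of the keeper along the case's -y towards the bay, m: 0 fully back; it starts between 0 and 0.015. It slides with 2.5 N of friction. The way narrows, so that it binds and stops dead at about 0.048 to 0.049, wedged between the rails; a push of 5 to 12 N there seats it, and it stays when let go.
- keeper_post (a point): grip point of the keeper: a steel dovetailed slide in brass rails on the case's floor with an upright post 26 (x) by 14 (y) mm, whose top is 70 mm above the table, inside the case; this point is on the post's axis 53 mm above the table. The keeper's nose lies 55 mm ahead of the post, towards the bay, and is under 21 mm high.
- short_jigger_mid (a point): the shortest of the three steel jiggers (double cones, one cup up), 75 mm high, 90 g, loose, upright on the mat; the point is on its axis half-way up (37.5 mm above its foot). The foot is 36 mm across, the waist 20 mm; the top 26 mm is a straight rim band 40 mm across, the place to grip. z is its axis, up.
- tall_jigger_a_mid (a point): another steel jigger on the mat, 102 mm high, 42 mm across; the point is half-way up. Leave alone.
- tall_jigger_b_mid (a point): another steel jigger on the mat, 102 mm high, 42 mm across; the point is half-way up. Leave alone.
- shaker_mid (a point): steel cocktail shaker on the mat, 185 mm high, 68 mm across; the point is half-way up. Leave alone.
- bitters_mid (a point): small amber bottle 125 mm high, 42 mm across, standing before the case; the point is half-way up. Leave alone.
- mixing_glass_mid (a point): mixing glass 150 mm high, 88 mm across, at the back; the point is half-way up. Leave alone.
- big_shaker_mid (a point): large steel shaker 225 mm high, 84 mm across, at the left; the point is half-way up. Leave alone.
- bar_spoon_grip (a point): steel spoon 260 mm long lying flat at the right; the point is on its handle. Leave alone.
- mat: black rubber bar mat, 200 by 200 by 6 mm, fixed; the origin is the centre of its underside. The jiggers and the shaker stand on it in a two by two grid at about 94 mm pitch, in any order. Case and mat may change sides.
Mind the look-alikes: they are no part of the job. What is shaped like the part that bears short_jigger_mid but purple is not meant.

How it is judged:
By the outcome, as a careful person would: the job done as asked, in the order asked, and still so for the second after the job is handed in, with the robot touching nothing.
It also fails if it takes over 72 s, if anything falls off the work surface, if the arm or the gripper's body presses on something with over 40 N, if the wrist force passes 120 N, or if a joint passes its speed limit or range.

## Working session

There is one attempt and no reset: what is moved stays moved. The work goes in short steps, Python scripts to look and compute and a tool call to move; the robot and the scene stay as the last step left them, time stands still between calls to the robot, and variables do not carry over. Pictures are saved under pics/ and viewed, at most 10 in all, crops included, and the job is handed in when it is done.

Besides the shell and the picture viewer there is one more tool, called after "Request:" as name(argument=value, ...), one argument or row to a line, values as JSON. servo_tool: Moves the arm, as the interface text tells. Its arguments: {"type":"object","properties":{"plan":{"type":"array"},"squeeze":{"type":"number"}},"required":["plan"]}

```bash
mkdir -p pics; ls
cat > h.py <<'E'
import numpy as np,cv2
from bench import observe,capture,finish_job
from scipy.spatial.transform import Rotation as Ro
def world(c,u,v,z=None):
    K=np.array(c["mtx"]);R=np.array(c["R"]);t=np.array(c["t"]).ravel()
    r=np.linalg.inv(K)@np.array([u,v,1.])
    if z is None:
        return R.T@(r*c["depth"][int(v),int(u)]-t)
    o=-R.T@t;d=R.T@r
    return o+d*(z-o[2])/d[2]
def cloud(c):
    K=np.array(c["mtx"]);R=np.array(c["R"]);t=np.array(c["t"]).ravel()
    v,u=np.mgrid[:400,:640];D=c["depth"]
    P=np.stack([(u-K[0,2])/K[0,0]*D,(v-K[1,2])/K[1,1]*D,D],-1)
    return (P-t)@R
E
python3 - <<'E'
from h import *
import pickle
for n in("top","scene"):
    c=capture(n);cv2.imwrite(f"pics/{n}0.png",c["frame"]);pickle.dump(c,open(n+"0.pkl","wb"))
    print(n,np.array(c["mtx"]).tolist(),np.round(-np.array(c["R"]).T@np.array(c["t"]).ravel()),np.round(c["R"],2).tolist())
o=observe();print(o)
E
```

```text
pics
top [[362.85527790967257, 0.0, 322.85288371080713], [0.0, 362.85527790967257, 198.8124809990137], [0.0, 0.0, 1.0]] [ 350.   -6. 1351.] [[0.0, -1.0, -0.02], [-0.98, 0.0, -0.18], [0.18, 0.02, -0.98]]
scene [[435.7868019461998, 0.0, 315.7833138906684], [0.0, 435.7868019461998, 195.382879445819], [0.0, 0.0, 1.0]] [1334.  888.  919.] [[-0.75, 0.66, -0.02], [0.4, 0.43, -0.81], [-0.52, -0.61, -0.59]]
{'time': 0.1, 'joint_pos': array([ 0.98554304,  0.42667747,  0.07385173,  1.60654668, -0.03410371,
        1.11077159, -0.06709162]), 'qd': array([-0.00020714, -0.00169302, -0.00093987, -0.0027851 , -0.00011346,
       -0.00201047,  0.00010711]), 'joint_torque': array([ 8.98759259e-03, -9.37461162e+01,  3.67728665e+00, -4.55041516e+01,
       -4.85812069e-02,  1.68201659e-02, -5.87288605e-05]), 'ee_pos': array([ 284.7780522 , -611.67629187,  302.03856028]), 'tool_rot': array([-3.06625755e+00, -6.78803261e-01,  5.05765925e-04]), 'wrist_force': array([-0.2347377 ,  0.07021376, -0.61530679]), 'torque': array([ 0.01268956,  0.03241592, -0.01585716]), 'gripper_force': 0.0, 'finger_gap': 0.9993451433583554}
```

View pics/top0.png

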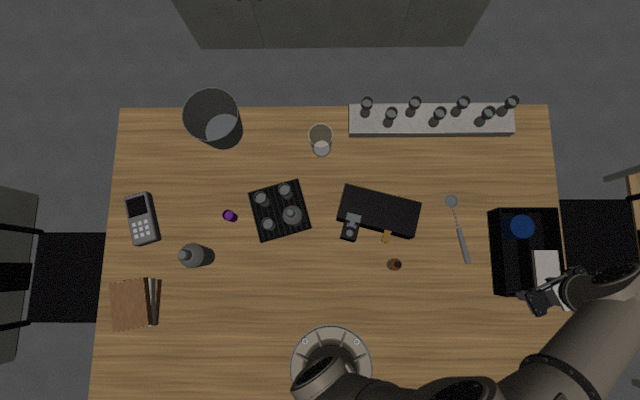

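View pics/scene0.png

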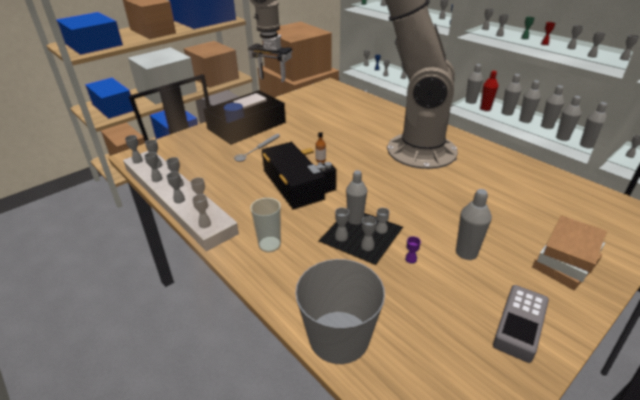

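The top view shows the case at about (380,212) with the latch pod at (350,228) and the brass tab at (386,237). The mat is at (280,211), with jiggers at (261,198), (285,189) and (268,224), the shaker at (292,214), and the purple decoy at (230,216). Next I'll measure from depth and take an enlarged crop.

Run:
```python
from h import *
import pickle
c=pickle.load(open("top0.pkl","rb"));P=cloud(c);Z=P[...,2]
im=cv2.resize(c["frame"][170:280,235:435],None,fx=4,fy=4,interpolation=cv2.INTER_CUBIC)
cv2.imwrite("pics/crop1.png",cv2.convertScaleAbs(im,alpha=1.6,beta=15))
sub=np.zeros(Z.shape,bool);sub[175:280,325:430]=1
m=sub&(Z>84)&(Z<116)
n,l,s,_=cv2.connectedComponentsWithStats(m.astype(np.uint8))
for i in range(1,n):
    q=P[l==i][:,:2].astype(np.float32)
    if len(q)>10: print(i,len(q),cv2.minAreaRect(q),np.median(P[l==i][:,2]))
sub[:]=0;sub[175:250,240:320]=1
for lo,hi in((60,95),(95,125),(150,200)):
    m=sub&(Z>lo)&(Z<hi)
    n,l,s,_=cv2.connectedComponentsWithStats(m.astype(np.uint8))
    for i in range(1,n):
        q=P[l==i]
        if len(q)>4: print(lo,len(q),q.mean(0).round(1),q.min(0).round(),q.max(0).round(),s[i])
# scene cloud
c=pickle.load(open("scene0.pkl","rb"));S=cloud(c);z=S[...,2]
for lo,hi in((70,90),(99,116)):
    m=((z>lo)&(z<hi)&(S[...,0]>350)&(S[...,0]<750)&(S[...,1]>-350)&(S[...,1]<330)).astype(np.uint8)
    n,l,s,_=cv2.connectedComponentsWithStats(m)
    for i in range(1,n):
        q=S[l==i]
        if len(q)>8: print("S",lo,len(q),q.mean(0).round(1),q.min(0).round(),q.max(0).round())
```

```text
1 3301 ((514.8521118164062, -162.1231689453125), (276.7365417480469, 194.3650360107422), 75.37677764892578) 101.12596700869052
2 54 ((354.83905029296875, -221.72666931152344), (34.430076599121094, 32.363590240478516), 6.865241527557373) 89.5942798995705
60 80 [620.5 166.6  79.5] [604. 150.  69.] [635. 182.  93.] [279 184  10  10  80]
60 77 [591.2 252.   79.5] [575. 235.  69.] [606. 267.  94.] [255 192  10  10  77]
60 8 [598.  157.7  88.8] [595. 145.  82.] [606. 171.  94.] [282 192   8   4   8]
60 11 [573.8 235.9  88.7] [566. 227.  85.] [588. 251.  94.] [259 197   8   7  11]
60 41 [499.5 225.2  73.9] [479. 204.  60.] [517. 243.  86.] [261 217  12  12  41]
95 38 [615.5 163.8 105.2] [595. 143.  96.] [635. 183. 112.] [278 183  12  12  38]
95 40 [586.2 247.9 104.1] [566. 227.  96.] [606. 268. 113.] [254 191  12  12  40]
95 9 [504.6 104.3 112. ] [494.  99.  99.] [516. 114. 122.] [297 216   5   8   9]
150 122 [518.1 129.3 172.3] [501. 112. 150.] [542. 153. 195.] [284 207  13  13 122]
S 70 49 [ 365.9 -215.3   80. ] [ 350. -240.   70.] [ 379. -200.   90.]
S 70 334 [566.3 -78.7  79.8] [ 448. -317.   70.] [639. -18.  90.]
S 70 89 [538.6 146.9  79.6] [501. 112.  70.] [553. 165.  90.]
S 70 89 [498.5 224.4  76.8] [476. 204.  70.] [518. 246.  85.]
S 70 20 [603.2 150.3  85. ] [594. 142.  80.] [613. 164.  89.]
S 70 44 [627.  173.7  81.9] [610. 154.  70.] [637. 186.  90.]
S 70 25 [573.3 236.5  85.8] [566. 227.  78.] [583. 248.  90.]
S 70 43 [597.6 258.2  82.5] [575. 242.  71.] [607. 269.  90.]
S 99 17 [ 360.5 -218.6  109. ] [ 351. -226.  100.] [ 365. -213.  116.]
S 99 1466 [ 541.  -154.5  101.8] [ 431. -317.   99.] [640. -17. 113.]
S 99 87 [538.7 149.7 107.3] [500. 117.  99.] [556. 167. 116.]
S 99 82 [614.8 163.4 105. ] [595. 142.  99.] [637. 186. 112.]
S 99 86 [586.4 247.9 105.3] [565. 228.  99.] [607. 270. 112.]
```

View pics/crop1.png

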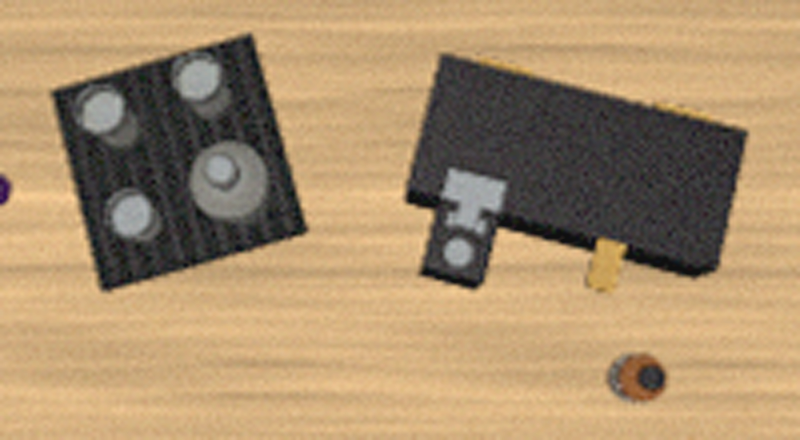

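The crop shows the button at (459,251), the catch at (470,190), the tab at (607,265) and the short jigger's rim at (131,214). Now I'll fit the case pose precisely.

```bash
cat >> h.py <<'E'
def fitcase(c,x0):
    from scipy.optimize import minimize
    P=cloud(c);Z=P[...,2]
    K=np.array(c["mtx"]);R=np.array(c["R"]);t=np.array(c["t"]).ravel()
    v,u=np.mgrid[:400,:640];r=np.stack([(u-K[0,2])/K[0,0],(v-K[1,2])/K[1,1],np.ones(u.shape)],-1)@R
    o=-R.T@t;Q=o+r*((100-o[2])/r[...,2])[...,None]
    near=(np.hypot(Q[...,0]-x0[0],Q[...,1]-x0[1])<230)
    lab=(np.abs(Z-101)<5)
    q=Q[near][:,:2];l=lab[near].astype(float)
    def loc(x):
        s,co=np.sin(x[2]),np.cos(x[2]);d=q-x[:2]
        return d[:,0]*co+d[:,1]*s,-d[:,0]*s+d[:,1]*co
    a,b=loc(x0); keep=~((a<-35)&(b>40)&(b<125))&~((a<-55)&(abs(b+45)<25))  # pod, catch, tab
    if True: keep&=(Z[near]<116)
    sg=lambda z:1/(1+np.exp(-np.clip(z/1.5,-50,50)))
    def f(x):
        a,b=loc(x);m=sg(63-abs(a))*sg(138-abs(b));return ((m-l)**2)[keep].sum()
    return minimize(f,x0,method="Nelder-Mead",options=dict(xatol=1e-3,fatol=1e-3,initial_simplex=[x0,x0+[8,0,0],x0+[0,8,0],x0+[0,0,.05]]))
E
python3 - <<'E'
from h import *
import pickle
T=pickle.load(open("top0.pkl","rb"));S=pickle.load(open("scene0.pkl","rb"))
xs=[]
for c in(T,S):
    r=fitcase(c,np.array([535,-165,-.25]));print(r.x.round(3),r.fun);xs.append(r.x)
print("button",world(T,349.6,232.6,106),"tab",world(T,386.6,235.6,100))
for x in xs:
    M=np.array([[np.cos(x[2]),-np.sin(x[2])],[np.sin(x[2]),np.cos(x[2])]])
    for n,p in dict(button=(-105,80),tab=(-93,-45),bay=(0,-70)).items(): print(n,(x[:2]+M@p).round(1))
for c in(T,S):
    P=cloud(c);m=(P[...,2]>55)&(P[...,2]<86)&(abs(P[...,0]-498)<32)&(abs(P[...,1]-225)<32);q=P[m]
    print("jig",cv2.minEnclosingCircle(q[:,:2].astype(np.float32)),q[:,2].max())
E
```

```text
[ 5.42574e+02 -1.68947e+02 -2.57000e-01] 183.7391377577896
[ 5.43826e+02 -1.67692e+02 -2.61000e-01] 77.93134759725342
button [460.38912981 -67.4654624  106.        ] tab [ 450.72961037 -194.28265699  100.        ]
button [461.3 -64.9]
tab [ 441.2 -188.8]
bay [ 524.8 -236.6]
button [463.1 -63.3]
tab [ 442.4 -187.1]
bay [ 525.7 -235.3]
jig ((497.5166015625, 223.3791961669922), 20.06270408630371) 85.5255166941523
jig ((496.75726318359375, 224.0824737548828), 23.396398544311523) 85.16351249358621
```

Request:
servo_tool(
  plan=[
    [1,0,0,-40,0,0,0],
    [1,43,-47,-10,0,0,0],
    [1,43,-47,0,0,0,0],
    [1,43,-47,0,0,0,0],
    [1,43,-47,0,0,0,0],
    [1,43,-47,0,0,0,0],
    [1,43,-47,0,0,0,0],
    [1,43,-47,0,0,0,0],
    [1,43,-47,0,0,0,0],
    [1,47,-45,0,0,0,0],
  ],
  squeeze=15,
)

```text
time: 1.35
ee_pos: [457.6, -75.6, 352.5]
tool_rot: [3.067, 0.679, 0.0]
wrist_force: [1.2, -1.2, -0.3]
finger_gap: 0.003
gripper_force: 0.0
```

Request:
servo_tool(
  plan=[
    [1,0,0,15,0,0,0.14],
    [1,0,0,15,0,0,0.14],
    [1,0,0,15,0,0,0.14],
    [1,0,0,15,0,0,0.14],
    [1,0,0,15,0,0,0.135],
    [1,0,0,15,0,0,0],
    [1,0,0,0,0,0,0],
    [1,0,0,0,0,0,0],
    [1,0,0,0,0,0,0],
    [1,0,0,0,0,0,0],
  ],
)

```text
time: 2.6
ee_pos: [457.8, -77.5, 262.8]
tool_rot: [-3.115, 0.406, -0.001]
wrist_force: [0.1, 0.2, 0.2]
finger_gap: 0.006
gripper_force: 0.0
```

```bash
cat >> h.py <<'E'
C=np.array([543.2,-168.3]);YAW=-0.259
def cw(x,y,z=0):
    s,c=np.sin(YAW),np.cos(YAW);return np.array([C[0]+c*x-s*y,C[1]+s*x+c*y,z])
def go(p,xyaw,o=None):
    "TCP target p -> shift in present tool axes; turn needed"
    o=o or observe();R=Ro.from_rotvec(o["tool_rot"])
    T=Ro.from_matrix(np.array([[np.cos(xyaw),np.sin(xyaw),0],[np.sin(xyaw),-np.cos(xyaw),0],[0,0,-1]]))
    print("t",round(o["time"],2),"pos",o["ee_pos"].round(1),"shift",R.inv().apply(p-o["ee_pos"]).round(1),"turn",(R.inv()*T).as_rotvec().round(3),"shift after turn",T.inv().apply(p-o["ee_pos"]).round(1),"F",o["wrist_force"].round(1),"gap",round(o["finger_gap"],3),"j7",o["joint_pos"][6].round(2))
E
python3 - <<'E'
from h import *
go(cw(-105,80,203),YAW)
E
```

```text
t 2.6 pos [457.8 -77.5 262.8] shift [  0.8 -14.1  59.8] turn [-0.    -0.001  0.   ] shift after turn [  0.8 -14.1  59.8] F [0.1 0.2 0.2] gap 0.006 j7 -1.85
```

Request:
servo_tool(
  plan=[
    [1,0.5,-13,0,0,0,0],
    [1,0,0,18,0,0,0],
    [1,0,0,18,0,0,0],
    [1,0,0,12,0,0,0],
    [1,0,0,6,0,0,0],
    [1,0,0,3,0,0,0],
    [1,0,0,3,0,0,0],
    [1,0,0,2,0,0,0],
    [1,0,0,1.5,0,0,0],
    [1,0,0,0,0,0,0],
  ],
)

```text
time: 3.85
ee_pos: [461.7, -65.0, 199.1]
tool_rot: [-3.115, 0.406, -0.001]
wrist_force: [0.8, 0.0, 4.2]
finger_gap: 0.005
gripper_force: 1.8
```

Run:
```python
from h import *
go(cw(-105,80,203),YAW)
c=capture("scene")
cv2.imwrite("pics/s1.png",cv2.resize(c["frame"][100:260,200:400],None,fx=3,fy=3,interpolation=cv2.INTER_CUBIC))
```

```text
t 3.85 pos [461.7 -65.  199.1] shift [ 0.3 -1.  -3.9] turn [-0.    -0.001 -0.   ] shift after turn [ 0.3 -1.  -3.9] F [0.8 0.  4.2] gap 0.005 j7 -1.93
```

View pics/s1.png

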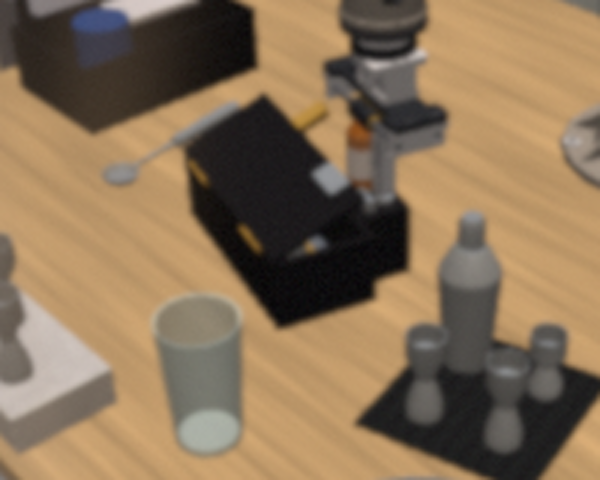

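The lid has popped: it's raised in the picture, with the tab at about (312,115). I'll retreat and go above the tab.

Request:
servo_tool(
  plan=[
    [1,0,0,-45,0,0,0],
    [1,-10,0,-45,0,0,0],
    [1,-10,0,-45,0,0,0],
    [-0.3,0,30,0,0,0,0],
    [-0.3,10,35,0,0,0,0],
    [-0.3,20,35,0,0,0,0],
    [-0.3,23,25,0,0,0,0],
    [-0.3,0,0,0,0,0,0],
    [-0.3,0,0,0,0,0,0],
    [-0.3,0,0,0,0,0,0],
  ],
)

```text
time: 5.15
ee_pos: [461.0, -193.5, 333.9]
tool_rot: [-3.115, 0.405, 0.0]
wrist_force: [-0.0, 1.0, 0.0]
finger_gap: 0.65
gripper_force: 0.0
```

Run:
```python
from h import *
def tab(th): return cw(63-156*np.cos(th)+5*np.sin(th),-45,90+156*np.sin(th)+5*np.cos(th)+78)
# lid angle from scene depth: points in the lid interior, case frame
c=capture("scene");P=cloud(c).reshape(-1,3)
d=P[:,:2]-C;s,k=np.sin(YAW),np.cos(YAW);a=k*d[:,0]+s*d[:,1];b=-s*d[:,0]+k*d[:,1];z=P[:,2]
m=(a>-30)&(a<50)&(b>-120)&(b<120)&(z>95)&(z<190)
f=np.polyfit(a[m],z[m],1);th=-np.arctan(f[0]);print(m.sum(),th,f)
f=c["frame"].reshape(-1,3).astype(int)
t=(f[:,2]>f[:,0]*1.9)&(f[:,2]>100)&(a<-35)&(a>-110)&(abs(b+45)<40)&(z>130)&(z<200)
print("tab px",t.sum(),a[t].min(),a[t].max(),b[t].min(),b[t].max(),np.median(z[t]))
go(tab(th),YAW)
```

```text
1068 0.4695559719857684 [ -0.50740742 133.8355091 ]
tab px 75 -85.5417330301811 -44.61522752235762 -60.30779487130386 -28.473807907246247 165.92277579343443
t 5.2 pos [ 461.1 -193.6  334. ] shift [-1.  -0.5 90.9] turn [-0.    -0.     0.001] shift after turn [-1.  -0.5 90.9] F [0.3 0.9 0.7] gap 0.649 j7 -1.59
```

Request:
servo_tool(
  plan=[
    [-0.3,-1,0,25,0,0,0],
    [-0.3,0,0,25,0,0,0],
    [-0.3,0,0,20,0,0,0],
    [-0.3,0,0,12,0,0,0],
    [-0.3,0,0,8,0,0,0],
    [1,0,0,0,0,0,0],
    [1,0,0,0,0,0,0],
    [1,0,0,0,0,0,0],
    [1,0,0,0,0,0,0],
    [1,0,0,0,0,0,0],
  ],
  squeeze=12,
)

```text
time: 6.45
ee_pos: [460.4, -194.1, 244.0]
tool_rot: [-3.115, 0.406, -0.0]
wrist_force: [-0.3, 0.5, -0.4]
finger_gap: 0.252
gripper_force: 12.0
```

Run:
```python
from h import *
go(cw(-72,-45,247),YAW)
tab=lambda th:np.array([63-156*np.cos(th)+5*np.sin(th),90+156*np.sin(th)+5*np.cos(th)])
ths=np.arange(.47,1.92,.0478)
for t0,t in zip(ths,ths[1:]): print(round(t,3),(tab(t)-tab(t0)).round(1))
print(tab(.47),tab(1.9))
```

```text
t 6.45 pos [ 460.4 -194.1  244. ] shift [ 1.5 -1.1 -3. ] turn [-0. -0. -0.] shift after turn [ 1.5 -1.1 -3. ] F [-0.3  0.5 -0.4] gap 0.252 j7 -1.61
0.518 [3.7 6.5]
0.566 [4.  6.3]
0.613 [4.3 6.1]
0.661 [4.6 5.9]
0.709 [4.9 5.6]
0.757 [5.2 5.4]
0.805 [5.4 5.1]
0.852 [5.7 4.9]
0.9 [5.9 4.6]
0.948 [6.1 4.3]
0.996 [6.3 4. ]
1.044 [6.5 3.7]
1.091 [6.6 3.4]
1.139 [6.8 3.1]
1.187 [6.9 2.7]
1.235 [7.1 2.4]
1.283 [7.2 2.1]
1.33 [7.3 1.7]
1.378 [7.3 1.4]
1.426 [7.4 1. ]
1.474 [7.4 0.7]
1.522 [7.5 0.3]
1.569 [ 7.5 -0.1]
1.617 [ 7.4 -0.4]
1.665 [ 7.4 -0.8]
1.713 [ 7.4 -1.1]
1.761 [ 7.3 -1.5]
1.808 [ 7.2 -1.8]
1.856 [ 7.1 -2.2]
1.904 [ 7.  -2.5]
[-73.82022153 165.10810196] [118.16467287 236.00636584]
```

Request:
servo_tool(
  plan=[
    [1,3.7,0,-6.5,0,0,0],
    [1,4,0,-6.3,0,0,0],
    [1,4.3,0,-6.1,0,0,0],
    [1,4.6,0,-5.9,0,0,0],
    [1,4.9,0,-5.6,0,0,0],
    [1,5.2,0,-5.4,0,0,0],
    [1,5.4,0,-5.1,0,0,0],
    [1,5.7,0,-4.9,0,0,0],
    [1,5.9,0,-4.6,0,0,0],
    [1,6.1,0,-4.3,0,0,0],
  ],
)

```text
time: 7.7
ee_pos: [508.9, -206.9, 298.8]
tool_rot: [-3.115, 0.406, 0.0]
wrist_force: [1.7, 2.0, -3.3]
finger_gap: 0.255
gripper_force: 12.0
```

Request:
servo_tool(
  plan=[
    [1,6.3,0,-4,0,0,0],
    [1,6.5,0,-3.7,0,0,0],
    [1,6.6,0,-3.4,0,0,0],
    [1,6.8,0,-3.1,0,0,0],
    [1,6.9,0,-2.7,0,0,0],
    [1,7.1,0,-2.4,0,0,0],
    [1,7.2,0,-2.1,0,0,0],
    [1,7.3,0,-1.7,0,0,0],
    [1,7.3,0,-1.4,0,0,0],
    [1,0,0,0,0,0,0],
  ],
)

```text
time: 8.95
ee_pos: [569.0, -222.8, 323.2]
tool_rot: [-3.115, 0.406, -0.001]
wrist_force: [1.1, 4.6, -1.1]
finger_gap: 0.254
gripper_force: 12.0
```

Run:
```python
from h import *
th=1.378
go(cw(63-156*np.cos(th)+5*np.sin(th),-45,78+90+156*np.sin(th)+5*np.cos(th)),YAW)
```

```text
t 8.95 pos [ 569.  -222.8  323.2] shift [-0.9 -1.   1.1] turn [-0.    -0.001 -0.   ] shift after turn [-0.9 -1.   1.1] F [ 1.1  4.6 -1.1] gap 0.254 j7 -1.62
```

Request:
servo_tool(
  plan=[
    [1,4.5,-0.5,-0.7,0,0,0],
    [1,4.5,-0.5,-0.5,0,0,0],
    [1,4.5,0,-0.3,0,0,0],
    [1,4.5,0,-0.2,0,0,0],
    [1,4.5,0,-0.1,0,0,0],
    [1,4.5,0,0.1,0,0,0],
    [1,4.5,0,0.2,0,0,0],
    [1,4.5,0,0.3,0,0,0],
    [1,4.5,0,0.5,0,0,0],
    [1,4.5,0,0.6,0,0,0],
  ],
)

```text
time: 10.2
ee_pos: [612.4, -234.0, 323.4]
tool_rot: [3.114, -0.407, 0.001]
wrist_force: [-1.6, -4.8, 2.9]
finger_gap: 0.253
gripper_force: 12.0
```

```bash
cat >> h.py <<'E'
def tab(th): return cw(63-156*np.cos(th)+5*np.sin(th),-45,78+90+156*np.sin(th)+5*np.cos(th))
E
python3 - <<'E'
from h import *
go(tab(1.9),YAW);go(tab(1.7),YAW)
E
```

```text
t 10.2 pos [ 612.4 -234.   323.4] shift [34.4 -0.8  9.4] turn [ 0.001 -0.001 -0.001] shift after turn [34.4 -0.7  9.4] F [-1.6 -4.8  2.9] gap 0.253 j7 -1.63
t 10.2 pos [ 612.4 -234.   323.4] shift [ 4.3 -0.7  1.3] turn [ 0.001 -0.001 -0.001] shift after turn [ 4.3 -0.7  1.3] F [-1.6 -4.8  2.9] gap 0.253 j7 -1.63
```

Request:
servo_tool(
  plan=[
    [1,4.3,0.3,0.8,0,0,0],
    [1,4.3,0.3,0.9,0,0,0],
    [1,4.3,0,1.0,0,0,0],
    [1,4.3,0,1.1,0,0,0],
    [1,4.3,0,1.2,0,0,0],
    [1,4.3,0,1.3,0,0,0],
    [1,4.2,0,1.4,0,0,0],
    [1,4.2,0,1.5,0,0,0],
    [1,0,0,0,0,0,0],
    [1,0,0,0,0,0,0],
  ],
)

```text
time: 11.45
ee_pos: [645.3, -242.7, 313.9]
tool_rot: [-3.115, 0.406, -0.001]
wrist_force: [1.2, -4.4, 2.0]
finger_gap: 0.255
gripper_force: 12.0
```

Run:
```python
from h import *
go(tab(1.9),YAW)
c=capture("scene");P=cloud(c).reshape(-1,3)
d=P[:,:2]-C;s,k=np.sin(YAW),np.cos(YAW);a=k*d[:,0]+s*d[:,1];b=-s*d[:,0]+k*d[:,1];z=P[:,2]
m=(a>55)&(a<130)&(abs(b)<125)&(z>100)&(z<200)&(abs(b+45)>30)
# outer face of lid is at +10 mm
f=np.polyfit(z[m],a[m],1);print(m.sum(),"angle",np.pi/2+np.arctan(f[0]),f)
```

```text
t 11.45 pos [ 645.3 -242.7  313.9] shift [ 0.4 -0.8 -0.1] turn [-0. -0. -0.] shift after turn [ 0.4 -0.8 -0.1] F [ 1.2 -4.4  2. ] gap 0.255 j7 -1.63
166 angle 1.8891094120673908 [ 0.32951828 41.81615805]
```

Request:
servo_tool(
  plan=[
    [1,0.8,-0.3,0.3,0,0,0],
    [1,0.8,-0.3,0.3,0,0,0],
    [1,0.8,0,0.3,0,0,0],
    [1,0,0,0,0,0,0],
    [-0.3,0,0,0,0,0,0],
    [-0.3,0,0,0,0,0,0],
    [-0.3,0,0,0,0,0,0],
    [-0.3,0,0,0,0,0,0],
    [-0.3,0,0,0,0,0,0],
    [-0.3,0,0,0,0,0,0],
  ],
)

```text
time: 12.75
ee_pos: [647.5, -242.7, 313.1]
tool_rot: [-3.115, 0.406, 0.0]
wrist_force: [-0.8, 0.3, -0.2]
finger_gap: 0.646
gripper_force: 0.0
```

Request:
servo_tool(
  plan=[
    [-0.3,0,0,-10,0,0,0],
    [-0.3,0,0,-20,0,0,0],
    [-0.3,0,0,-25,0,0,0],
    [-0.3,0,0,-25,0,0,0],
    [-0.3,0,0,0,0,0,-0.16],
    [-0.3,0,0,0,0,0,-0.16],
    [-0.3,0,0,0,0,0,-0.16],
    [-0.3,0,0,0,0,0,-0.16],
    [-0.3,0,0,0,0,0,-0.16],
    [-0.3,0,0,0,0,0,-0.16],
  ],
)

```text
time: 14.0
ee_pos: [647.6, -242.8, 394.9]
tool_rot: [2.947, 1.085, 0.002]
wrist_force: [0.5, -0.4, 0.5]
finger_gap: 0.65
gripper_force: 0.0
```

Run:
```python
from h import *
go(np.array([497.3,224,260]),1.826)
c=capture("scene");P=cloud(c).reshape(-1,3)
d=P[:,:2]-C;s,k=np.sin(YAW),np.cos(YAW);a=k*d[:,0]+s*d[:,1];b=-s*d[:,0]+k*d[:,1];z=P[:,2]
m=(a>55)&(a<130)&(abs(b)<125)&(z>100)&(z<200)&(abs(b+45)>30)
f=np.polyfit(z[m],a[m],1);print(m.sum(),"angle",np.pi/2+np.arctan(f[0]),f)
c=capture("top");print()
import pickle;pickle.dump(c,open("top2.pkl","wb"))
cv2.imwrite("pics/t2.png",cv2.convertScaleAbs(cv2.resize(c["frame"][170:280,315:435],None,fx=5,fy=5,interpolation=cv2.INTER_CUBIC),alpha=1.8,beta=20))
```

```text
t 14.0 pos [ 647.6 -242.8  394.9] shift [ 188.2 -452.9  134.4] turn [ 0.002  0.    -1.12 ] shift after turn [489.6 -27.6 134.9] F [ 0.5 -0.4  0.5] gap 0.65 j7 -0.71
153 angle 1.9017716290747169 [ 0.34361496 40.68262987]
```

View pics/t2.png

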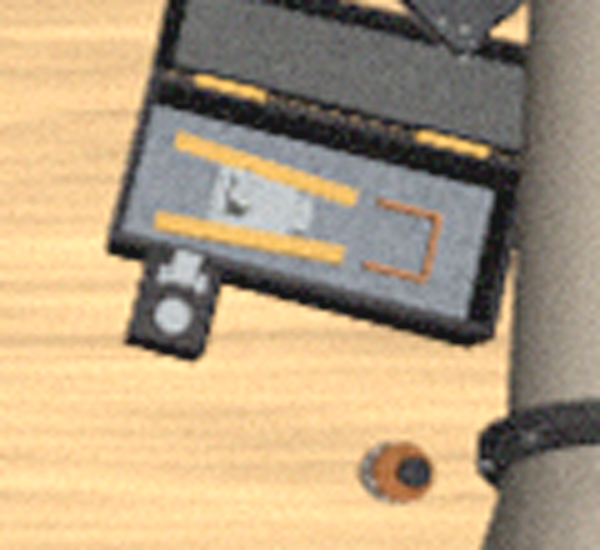

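The lid is open at 1.90 rad. The open case shows the bay fence with corners at (440,214) and (430,281) and ends at (378,202) and (364,265), and the keeper post at about (235,190). I'll use these to check the bay position.

Run:
```python
from h import *
import pickle
c=pickle.load(open("top2.pkl","rb"));s,k=np.sin(YAW),np.cos(YAW)
for n,u,v,z in(("fr+x",440,214,20),("fr-x",430,281,20),("fl+x",378,202,20),("fl-x",364,265,20),("button",172,316,106),("post",235,190,70),("nose",300,212,20)):
    # cubic resize: full=(u+.5)/5-.5+off
    w=world(c,(u+.5)/5-.5+315,(v+.5)/5-.5+170,z);d=w[:2]-C
    print(n,w.round(1),"case",round(k*d[0]+s*d[1],1),round(-s*d[0]+k*d[1],1))
```

```text
fr+x [ 542.6 -267.5   20. ] case 24.8 -96.1
fr-x [ 493.  -258.4   20. ] case -25.4 -100.0
fl+x [ 551.5 -222.3   20. ] case 21.9 -50.1
fl-x [ 504.8 -210.6   20. ] case -26.3 -50.8
button [459.7 -65.4 106. ] case -107.1 78.1
post [ 552.7 -112.9   70. ] case -5.0 56.0
nose [ 544.1 -164.7   20. ] case -0.0 3.7
```

Request:
servo_tool(
  plan=[
    [-0.3,0,-50,0,0,0,0],
    [-0.3,15,-55,0,0,0,0],
    [-0.3,22,-55,0,0,0,0],
    [-0.3,22,-55,0,0,0,0],
    [-0.3,22,-55,0,0,0,0],
    [-0.3,22,-55,0,0,0,0],
    [-0.3,22,-50,0,0,0,0],
    [-0.3,22,-40,0,0,0,0],
    [-0.3,22,-28,0,0,0,0],
    [-0.3,19,-10,0,0,0,0],
  ],
)

```text
time: 15.35
ee_pos: [498.5, 226.9, 394.4]
tool_rot: [-2.952, -1.075, -0.002]
wrist_force: [1.3, 0.3, 0.3]
finger_gap: 0.646
gripper_force: 0.0
```

Request:
servo_tool(
  plan=[
    [-0.3,0,0,0,0,0,-0.16],
    [-0.3,0,0,0,0,0,-0.16],
    [-0.3,0,0,0,0,0,-0.16],
    [-0.3,0,0,0,0,0,-0.16],
    [-0.3,0,0,0,0,0,-0.16],
    [-0.3,0,0,0,0,0,-0.16],
    [-0.3,0,0,0,0,0,-0.16],
    [-0.3,0,0,0,0,0,0],
    [-0.3,0,0,0,0,0,0],
    [-0.3,0,0,0,0,0,0],
  ],
)

```text
time: 16.6
ee_pos: [499.1, 224.8, 393.3]
tool_rot: [1.931, 2.478, 0.0]
wrist_force: [-0.1, -1.3, -0.8]
finger_gap: 0.648
gripper_force: 0.0
```

Run:
```python
from h import *
go(np.array([497.3,224,146]),1.826)
```

```text
t 16.6 pos [499.1 224.8 393.3] shift [ -0.4  -2.  247.3] turn [ 0.     0.    -0.008] shift after turn [ -0.4  -2.  247.3] F [-0.1 -1.3 -0.8] gap 0.648 j7 -0.45
```

Request:
servo_tool(
  plan=[
    [-0.3,0,-2,30,0,0,0],
    [-0.3,0,0,40,0,0,0],
    [-0.3,0,0,45,0,0,0],
    [-0.3,0,0,45,0,0,0],
    [-0.3,0,0,35,0,0,0],
    [-0.3,0,0,25,0,0,0],
    [-0.3,0,0,17,0,0,0],
    [-0.3,0,0,8,0,0,0],
    [-0.3,0,0,2,0,0,0],
    [-0.3,0,0,0,0,0,0],
  ],
)

```text
time: 17.85
ee_pos: [497.5, 224.5, 146.7]
tool_rot: [1.927, 2.48, 0.001]
wrist_force: [0.4, -0.3, -0.1]
finger_gap: 0.652
gripper_force: 0.0
```

Run:
```python
from h import *
go(np.array([497.3,224,146]),1.826)
c=capture("scene")
cv2.imwrite("pics/s3.png",cv2.resize(c["frame"][150:270,300:450],None,fx=5,fy=5,interpolation=cv2.INTER_CUBIC))
```

```text
t 17.85 pos [497.5 224.5 146.7] shift [-0.4 -0.3  0.7] turn [ 0.001 -0.    -0.006] shift after turn [-0.4 -0.3  0.7] F [ 0.4 -0.3 -0.1] gap 0.652 j7 -0.68
```

View pics/s3.png

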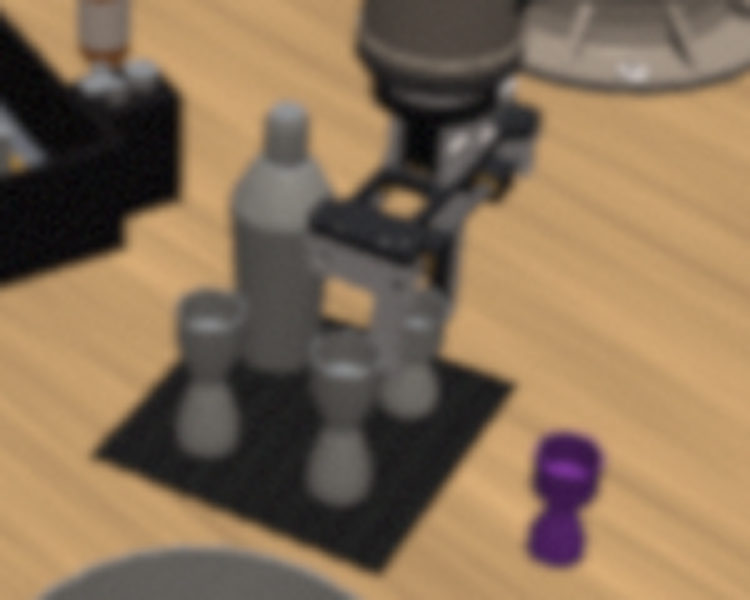

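The fingers straddle the short jigger, whose rim is at (418,318), and they clear the tall one. I'll grip and lift.

Request:
servo_tool(
  plan=[
    [1,0,0,0.7,0,0,0],
    [1,0,0,0,0,0,0],
    [1,0,0,0,0,0,0],
    [1,0,0,0,0,0,0],
    [1,0,0,0,0,0,0],
    [1,0,0,-10,0,0,0],
    [1,0,0,-20,0,0,0],
    [1,0,0,-40,0,0,0],
    [1,0,0,-50,0,0,0],
    [1,0,0,-50,0,0,0],
  ],
  squeeze=20,
)

```text
time: 19.15
ee_pos: [496.8, 224.5, 318.3]
tool_rot: [1.926, 2.481, 0.001]
wrist_force: [0.7, -0.8, -0.5]
finger_gap: 0.421
gripper_force: 20.0
```

Run:
```python
from h import *
go(cw(-1,-71,316),YAW+np.pi)
```

```text
t 19.15 pos [496.8 224.5 318.3] shift [-453.5  -87.9    2.1] turn [ 1.000e-03  0.000e+00 -1.061e+00] shift after turn [-144.5 -438.8    2.3] F [ 0.7 -0.8 -0.5] gap 0.421 j7 -0.5
```

Request:
servo_tool(
  plan=[
    [1,0,0,-30,0,0,0],
    [1,0,0,-30,0,0,0],
    [1,-20,-4,0,0,0,0],
    [1,-45,-9,0,0,0,0],
    [1,-60,-12,0,0,0,0],
    [1,-60,-12,0,0,0,0],
    [1,-60,-12,0,0,0,0],
    [1,-60,-12,0,0,0,0],
    [1,-60,-12,0,0,0,0],
    [1,-40,-7,0,0,0,0],
  ],
)

```text
time: 20.4
ee_pos: [519.2, -190.5, 376.8]
tool_rot: [1.929, 2.479, 0.001]
wrist_force: [0.1, 1.0, -1.6]
finger_gap: 0.416
gripper_force: 20.0
```

Request:
servo_tool(
  plan=[
    [1,-30,-5,0,0,0,0],
    [1,-18,-3,0,0,0,0],
    [1,0,0,0,0,0,-0.15],
    [1,0,0,0,0,0,-0.15],
    [1,0,0,0,0,0,-0.15],
    [1,0,0,0,0,0,-0.15],
    [1,0,0,0,0,0,-0.15],
    [1,0,0,0,0,0,-0.15],
    [1,0,0,0,0,0,-0.16],
    [1,0,0,0,0,0,0],
  ],
)

```text
time: 21.65
ee_pos: [524.0, -235.7, 376.1]
tool_rot: [0.408, 3.114, 0.0]
wrist_force: [0.6, 0.0, -1.6]
finger_gap: 0.42
gripper_force: 20.0
```

Run:
```python
from h import *
go(cw(-1,-71,148.5),YAW+np.pi)
```

```text
t 21.65 pos [ 524.  -235.7  376.1] shift [-1.000e-01 -1.000e+00  2.276e+02] turn [ 0.     0.001 -0.002] shift after turn [ -0.3  -0.9 227.6] F [ 0.6  0.  -1.6] gap 0.42 j7 1.47
```

Request:
servo_tool(
  plan=[
    [1,0,-1,20,0,0,0],
    [1,0,0,35,0,0,0],
    [1,0,0,35,0,0,0],
    [1,0,0,35,0,0,0],
    [1,0,0,30,0,0,0],
    [1,0,0,25,0,0,0],
    [1,0,0,15,0,0,0],
    [1,0,0,5,0,0,0],
    [1,0,0,0,0,0,0],
    [1,0,0,0,0,0,0],
  ],
)

```text
time: 22.9
ee_pos: [524.1, -237.5, 176.3]
tool_rot: [0.409, 3.114, -0.001]
wrist_force: [0.4, 0.1, -1.5]
finger_gap: 0.42
gripper_force: 20.0
```

Run:
```python
from h import *
go(cw(-1,-71,148),YAW+np.pi)
c=capture("scene")
cv2.imwrite("pics/s4.png",cv2.resize(c["frame"][110:230,220:370],None,fx=5,fy=5,interpolation=cv2.INTER_CUBIC))
```

```text
t 22.9 pos [ 524.1 -237.5  176.3] shift [ 0.3  0.8 28.3] turn [-0.     0.001 -0.002] shift after turn [ 0.3  0.8 28.3] F [ 0.4  0.1 -1.5] gap 0.42 j7 1.32
```

View pics/s4.png

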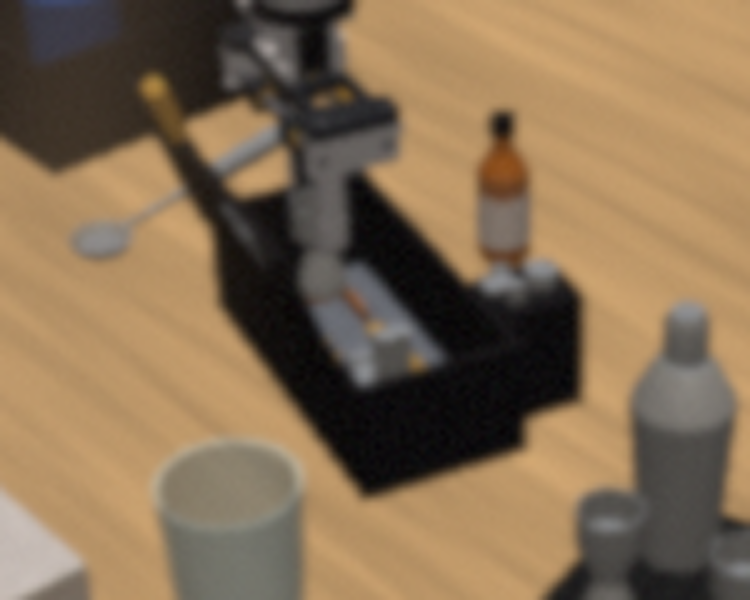

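The jigger is held over the bay, with its foot at (322,280). I'll lower it gently.

Request:
servo_tool(
  plan=[
    [1,0,0.5,6,0,0,0],
    [1,0,0,6,0,0,0],
    [1,0,0,6,0,0,0],
    [1,0,0,4,0,0,0],
    [1,0,0,2,0,0,0],
    [1,0,0,1,0,0,0],
    [1,0,0,1,0,0,0],
    [1,0,0,0.5,0,0,0],
    [1,0,0,0,0,0,0],
    [1,0,0,0,0,0,0],
  ],
)

```text
time: 24.2
ee_pos: [523.9, -236.9, 149.0]
tool_rot: [0.409, 3.115, -0.0]
wrist_force: [0.3, -0.1, -0.8]
finger_gap: 0.42
gripper_force: 20.0
```

Request:
servo_tool(
  plan=[
    [1,0,0,0.4,0,0,0],
    [1,0,0,0.4,0,0,0],
    [1,0,0,0.4,0,0,0],
    [1,0,0,0,0,0,0],
    [1,0,0,0,0,0,0],
    [1,0,0,0,0,0,0],
    [1,0,0,0,0,0,0],
    [1,0,0,0,0,0,0],
    [1,0,0,0,0,0,0],
    [1,0,0,0,0,0,0],
  ],
)

```text
time: 25.45
ee_pos: [523.9, -236.9, 147.7]
tool_rot: [-0.408, -3.115, -0.0]
wrist_force: [0.1, -0.6, -0.2]
finger_gap: 0.416
gripper_force: 20.0
```

Request:
servo_tool(
  plan=[
    [1,0,0,0.4,0,0,0],
    [1,0,0,0.4,0,0,0],
    [1,0,0,0,0,0,0],
    [1,0,0,0,0,0,0],
    [1,0,0,0,0,0,0],
    [1,0,0,0,0,0,0],
    [1,0,0,0,0,0,0],
    [1,0,0,0,0,0,0],
    [1,0,0,0,0,0,0],
    [1,0,0,0,0,0,0],
  ],
)

```text
time: 26.7
ee_pos: [524.1, -236.9, 147.5]
tool_rot: [0.409, 3.114, -0.001]
wrist_force: [-2.5, 1.5, 12.2]
finger_gap: 0.42
gripper_force: 20.0
```

Request:
servo_tool(
  plan=[
    [1,0,0,-0.5,0,0,0],
    [1,0,0,0,0,0,0],
    [-0.3,0,0,0,0,0,0],
    [-0.3,0,0,0,0,0,0],
    [-0.3,0,0,0,0,0,0],
    [-0.3,0,0,0,0,0,0],
    [-0.3,0,0,-20,0,0,0],
    [-0.3,0,0,-30,0,0,0],
    [-0.3,0,0,-40,0,0,0],
    [-0.3,0,0,-20,0,0,0],
  ],
)

```text
time: 27.95
ee_pos: [524.5, -236.9, 260.6]
tool_rot: [0.408, 3.112, -0.002]
wrist_force: [0.4, -0.8, -0.7]
finger_gap: 0.651
gripper_force: 0.0
```

Request:
servo_tool(
  plan=[
    [-0.3,-40,0,-20,0,0,0],
    [-0.3,0,60,0,0,0,0],
    [-0.3,0,60,0,0,0,0],
    [-0.3,0,60,0,0,0,0],
    [-0.3,0,60,0,0,0,0],
    [-0.3,0,0,0,0,0,0],
    [-0.3,0,0,0,0,0,0],
    [-0.3,0,0,0,0,0,0],
    [-0.3,0,0,0,0,0,0],
    [-0.3,0,0,0,0,0,0],
  ],
)

```text
time: 29.2
ee_pos: [624.3, -16.1, 277.4]
tool_rot: [0.41, 3.115, -0.0]
wrist_force: [-0.1, -0.1, -0.3]
finger_gap: 0.653
gripper_force: 0.0
```

Run:
```python
from h import *
import pickle
go(cw(-1,50,131),YAW+np.pi)
c=capture("top");s=capture("scene");pickle.dump((c,s),open("t5.pkl","wb"))
a=cv2.resize(c["frame"][180:260,325:425],None,fx=5,fy=5,interpolation=cv2.INTER_CUBIC)
b=cv2.resize(s["frame"][140:200,250:310],None,fx=5,fy=5,interpolation=cv2.INTER_CUBIC)
b=cv2.copyMakeBorder(b,0,100,0,0,cv2.BORDER_CONSTANT)
cv2.imwrite("pics/t5.png",cv2.convertScaleAbs(np.hstack([a,b]),alpha=1.6,beta=15))
```

```text
t 29.2 pos [624.3 -16.1 277.4] shift [  40.1 -118.   146.4] turn [-0.     0.    -0.003] shift after turn [  40.4 -117.9  146.4] F [-0.1 -0.1 -0.3] gap 0.653 j7 0.97
```

View pics/t5.png

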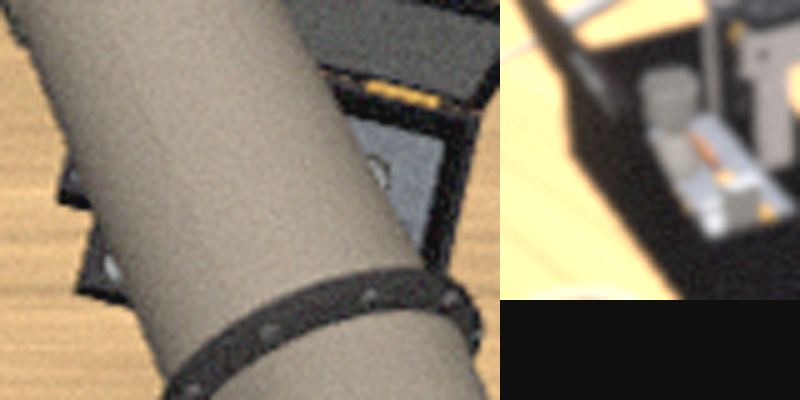

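The jigger stands upright in the bay, with its rim at (670,90) in the right half. Next I'll locate the post and the jigger in the case frame.

Run:
```python
from h import *
import pickle
t,s=pickle.load(open("t5.pkl","rb"));t2=pickle.load(open("top2.pkl","rb"));S,K=np.sin(YAW),np.cos(YAW)
for n,c in(("scene",s),("top2",t2)):
    P=cloud(c).reshape(-1,3);d=P[:,:2]-C;a=K*d[:,0]+S*d[:,1];b=-S*d[:,0]+K*d[:,1];z=P[:,2]
    for nm,m in(("post",(abs(a)<30)&(b>20)&(b<90)&(z>60)&(z<78)),("jig",(abs(a)<40)&(abs(b+70)<32)&(z>74)&(z<90))):
        if m.sum(): print(n,nm,m.sum(),np.percentile(a[m],[3,50,97]).round(1),np.percentile(b[m],[3,50,97]).round(1),z[m].max().round(1))
    m=(a>55)&(a<130)&(abs(b)<125)&(z>100)&(z<200)&(abs(b+45)>30)
    if m.sum()>60: f=np.polyfit(z[m],a[m],1);print("lid",np.pi/2+np.arctan(f[0]))
```

```text
scene post 40 [-12.3   1.1  11.8] [45.6 56.3 62. ] 75.3
scene jig 53 [-19.5  -2.2  16.6] [-92.2 -66.1 -50.8] 86.8
lid 1.9046580577870964
top2 post 31 [-14.   -2.4  10.7] [45.7 52.5 58.7] 75.8
lid 1.9035513080376028
```

Request:
servo_tool(
  plan=[
    [-0.3,20,-45,0,0,0,0],
    [-0.3,20,-45,0,0,0,0],
    [-0.3,0,-25,0,0,0,0],
    [-0.3,0,0,20,0,0,0],
    [-0.3,0,0,35,0,0,0],
    [-0.3,0,0,35,0,0,0],
    [-0.3,0,0,30,0,0,0],
    [-0.3,0,0,17,0,0,0],
    [-0.3,0,0,6,0,0,0],
    [-0.3,0,0,0,0,0,0],
  ],
)

```text
time: 30.55
ee_pos: [556.4, -115.8, 134.6]
tool_rot: [0.408, 3.115, 0.0]
wrist_force: [0.2, -0.0, 0.6]
finger_gap: 0.647
gripper_force: 0.0
```

Request:
servo_tool(
  plan=[
    [1,0,0,0,0,0,0],
    [1,0,0,0,0,0,0],
    [1,0,0,0,0,0,0],
    [1,0,0,0,0,0,0],
    [1,0,0,0,0,0,0],
    [1,0,0,0,0,0,0],
    [1,0,0,0,0,0,0],
    [1,0,0,0,0,0,0],
    [1,0,0,0,0,0,0],
    [1,0,0,0,0,0,0],
  ],
  squeeze=20,
)

```text
time: 31.8
ee_pos: [556.1, -116.2, 134.4]
tool_rot: [0.409, 3.115, -0.0]
wrist_force: [-0.9, -2.2, 3.1]
finger_gap: 0.147
gripper_force: 20.0
```

Run:
```python
from h import *
go(cw(-1,5,134),YAW+np.pi)
```

```text
t 31.8 pos [ 556.1 -116.2  134.4] shift [  0.  -48.6   0.4] turn [-0.     0.    -0.002] shift after turn [  0.1 -48.6   0.4] F [-0.9 -2.2  3.1] gap 0.147 j7 1.04
```

Request:
servo_tool(
  plan=[
    [1,0,-3,0,0,0,0],
    [1,0,-3.5,0,0,0,0],
    [1,0,-3.5,0,0,0,0],
    [1,0,-3.5,0,0,0,0],
    [1,0,-3.5,0,0,0,0],
    [1,0,-3.5,0,0,0,0],
    [1,0,-3.5,0,0,0,0],
    [1,0,-3,0,0,0,0],
    [1,0,0,0,0,0,0],
    [1,0,0,0,0,0,0],
  ],
)

```text
time: 33.05
ee_pos: [549.0, -142.7, 134.4]
tool_rot: [-0.409, -3.115, 0.001]
wrist_force: [-0.3, -2.9, 3.0]
finger_gap: 0.146
gripper_force: 20.0
```

Request:
servo_tool(
  plan=[
    [1,0,-1,0,0,0,0],
    [1,0,-1,0,0,0,0],
    [1,0,-1,0,0,0,0],
    [1,0,-1,0,0,0,0],
    [1,0,0,0,0,0,0],
    [1,0,0,0,0,0,0],
    [1,0,0,0,0,0,0],
    [1,0,0,0,0,0,0],
    [1,0,0,0,0,0,0],
    [1,0,0,0,0,0,0],
  ],
)

```text
time: 34.3
ee_pos: [548.1, -146.2, 134.4]
tool_rot: [-0.409, -3.115, 0.0]
wrist_force: [3.1, 0.4, 4.7]
finger_gap: 0.148
gripper_force: 20.0
```

Request:
servo_tool(
  plan=[
    [1,0,-1,0,0,0,0],
    [1,0,-1,0,0,0,0],
    [1,0,-1,0,0,0,0],
    [1,0,-1,0,0,0,0],
    [1,0,0,0,0,0,0],
    [1,0,0,0,0,0,0],
    [1,0,0,0,0,0,0],
    [1,0,0,0,0,0,0],
    [1,0,0,0,0,0,0],
    [1,0,0,0,0,0,0],
  ],
)

```text
time: 35.55
ee_pos: [547.1, -150.1, 134.4]
tool_rot: [0.409, 3.115, -0.0]
wrist_force: [3.3, -1.1, 4.4]
finger_gap: 0.148
gripper_force: 20.0
```

Request:
servo_tool(
  plan=[
    [1,0,-0.5,0,0,0,0],
    [1,0,0,0,0,0,0],
    [1,0,-0.5,0,0,0,0],
    [1,0,0,0,0,0,0],
    [1,0,-0.5,0,0,0,0],
    [1,0,0,0,0,0,0],
    [1,0,0,0,0,0,0],
    [1,0,0,0,0,0,0],
    [1,0,0,0,0,0,0],
    [1,0,0,0,0,0,0],
  ],
)

```text
time: 36.8
ee_pos: [546.7, -151.4, 134.4]
tool_rot: [0.409, 3.115, 0.0]
wrist_force: [4.4, 1.7, 4.4]
finger_gap: 0.147
gripper_force: 20.0
```

Run:
```python
from h import *
import pickle
go(cw(-1,5,134),YAW+np.pi)
s=capture("scene");S,K=np.sin(YAW),np.cos(YAW)
b=cv2.resize(s["frame"][135:205,240:320],None,fx=9,fy=8,interpolation=cv2.INTER_CUBIC)
cv2.imwrite("pics/s6.png",cv2.convertScaleAbs(b,alpha=1.3))
```

```text
t 36.8 pos [ 546.7 -151.4  134.4] shift [  0.  -12.2   0.4] turn [ 0.     0.    -0.002] shift after turn [  0.1 -12.2   0.4] F [4.4 1.7 4.4] gap 0.147 j7 1.11
```

View pics/s6.png

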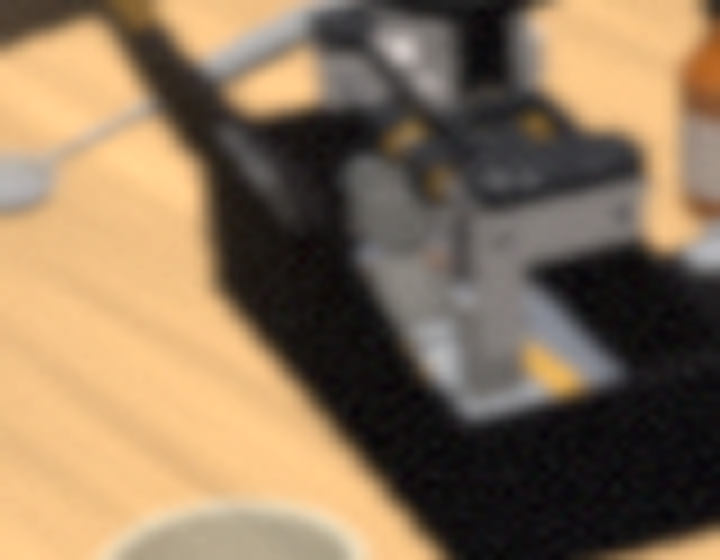

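The keeper is sliding, at about 36.5 mm moved and 2.8 N along its way, and it hasn't wedged yet. Continuing.

Request:
servo_tool(
  plan=[
    [1,-0.2,-0.4,0,0,0,0],
    [1,0,-0.4,0,0,0,0],
    [1,0,-0.4,0,0,0,0],
    [1,0,-0.4,0,0,0,0],
    [1,0,-0.4,0,0,0,0],
    [1,0,0,0,0,0,0],
    [1,0,0,0,0,0,0],
    [1,0,0,0,0,0,0],
    [1,0,0,0,0,0,0],
    [1,0,0,0,0,0,0],
  ],
)

```text
time: 38.1
ee_pos: [546.2, -153.4, 134.4]
tool_rot: [-0.409, -3.115, 0.0]
wrist_force: [2.2, 0.4, 7.0]
finger_gap: 0.147
gripper_force: 20.0
```

Request:
servo_tool(
  plan=[
    [1,0,-0.3,-0.2,0,0,0],
    [1,0,-0.3,0,0,0,0],
    [1,0,-0.3,0,0,0,0],
    [1,0,-0.3,0,0,0,0],
    [1,0,-0.3,0,0,0,0],
    [1,0,-0.3,0,0,0,0],
    [1,0,0,0,0,0,0],
    [1,0,0,0,0,0,0],
    [1,0,0,0,0,0,0],
    [1,0,0,0,0,0,0],
  ],
)

```text
time: 39.35
ee_pos: [545.8, -155.2, 134.5]
tool_rot: [-0.409, -3.115, 0.0]
wrist_force: [3.9, 1.0, -2.7]
finger_gap: 0.149
gripper_force: 20.0
```

Request:
servo_tool(
  plan=[
    [1,-0.1,-0.3,0.1,0,0,0],
    [1,0,-0.3,0,0,0,0],
    [1,0,-0.3,0,0,0,0],
    [1,0,-0.3,0,0,0,0],
    [1,0,-0.3,0,0,0,0],
    [1,0,-0.3,0,0,0,0],
    [1,0,0,0,0,0,0],
    [1,0,0,0,0,0,0],
    [1,0,0,0,0,0,0],
    [1,0,0,0,0,0,0],
  ],
)

```text
time: 40.6
ee_pos: [545.4, -156.9, 134.5]
tool_rot: [-0.409, -3.115, 0.0]
wrist_force: [-0.9, 2.3, 2.2]
finger_gap: 0.15
gripper_force: 20.0
```

Request:
servo_tool(
  plan=[
    [1,0,-0.3,0,0,0,0],
    [1,0,-0.3,0,0,0,0],
    [1,0,-0.3,0,0,0,0],
    [1,0,-0.3,0,0,0,0],
    [1,0,-0.3,0,0,0,0],
    [1,0,0,0,0,0,0],
    [1,0,0,0,0,0,0],
    [1,0,0,0,0,0,0],
    [1,0,0,0,0,0,0],
    [1,0,0,0,0,0,0],
  ],
)

```text
time: 41.85
ee_pos: [545.1, -158.4, 134.5]
tool_rot: [-0.409, -3.115, 0.0]
wrist_force: [-2.0, 2.7, 2.1]
finger_gap: 0.148
gripper_force: 20.0
```

Request:
servo_tool(
  plan=[
    [1,0,-0.3,0,0,0,0],
    [1,0,-0.3,0,0,0,0],
    [1,0,-0.3,0,0,0,0],
    [1,0,-0.3,0,0,0,0],
    [1,0,-0.3,0,0,0,0],
    [1,0,0,0,0,0,0],
    [1,0,0,0,0,0,0],
    [1,0,0,0,0,0,0],
    [1,0,0,0,0,0,0],
    [1,0,0,0,0,0,0],
  ],
)

```text
time: 43.1
ee_pos: [544.7, -159.4, 134.5]
tool_rot: [-0.408, -3.115, -0.001]
wrist_force: [-2.5, 5.3, 2.0]
finger_gap: 0.147
gripper_force: 20.0
```

Request:
servo_tool(
  plan=[
    [1,0,-0.2,0,0,0,0],
    [1,0,-0.2,0,0,0,0],
    [1,0,0,0,0,0,0],
    [1,0,0,0,0,0,0],
    [1,0,0,0,0,0,0],
    [1,0,0,0,0,0,0],
    [1,0,0,0,0,0,0],
    [1,0,0,0,0,0,0],
    [1,0,0,0,0,0,0],
    [1,0,0,0,0,0,0],
  ],
)

```text
time: 44.35
ee_pos: [544.7, -159.5, 134.5]
tool_rot: [-0.408, -3.115, -0.001]
wrist_force: [-1.7, 6.6, 2.0]
finger_gap: 0.146
gripper_force: 20.0
```

Stopped dead, with the force rising (about 6 N along the way). One more nudge to seat it.

Request:
servo_tool(
  plan=[
    [1,0,-0.3,0,0,0,0],
    [1,0,-0.2,0,0,0,0],
    [1,0,0,0,0,0,0],
    [1,0,0,0,0,0,0],
    [1,0,0,0,0,0,0],
    [1,0,0,0,0,0,0],
    [1,0,0,0,0,0,0],
    [1,0,0,0,0,0,0],
    [1,0,0,0,0,0,0],
    [1,0,0,0,0,0,0],
  ],
)

```text
time: 45.6
ee_pos: [544.7, -159.6, 134.5]
tool_rot: [0.407, 3.115, 0.002]
wrist_force: [-1.3, 9.5, 2.1]
finger_gap: 0.147
gripper_force: 20.0
```

Request:
servo_tool(
  plan=[
    [0.2,0,0,0,0,0,0],
    [0.2,0,0,0,0,0,0],
    [0.2,0,0,0,0,0,0],
    [0.2,0,0,0,0,0,0],
    [0.2,0,0,-10,0,0,0],
    [0.2,0,0,-30,0,0,0],
    [0.2,0,0,-40,0,0,0],
    [0.2,0,0,-40,0,0,0],
    [0.2,0,0,-40,0,0,0],
    [0.2,0,0,0,0,0,0],
  ],
)

```text
time: 46.85
ee_pos: [545.6, -160.6, 298.0]
tool_rot: [0.408, 3.11, -0.002]
wrist_force: [0.8, -0.0, -0.4]
finger_gap: 0.401
gripper_force: 0.0
```

Request:
servo_tool(
  plan=[
    [0.2,30,50,0,0,0,0],
    [0.2,30,50,0,0,0,0],
    [0.2,30,50,0,0,0,0],
    [0.2,20,50,0,0,0,0],
    [0.2,0,40,0,0,0,0],
    [0.2,0,0,0,0,0,0],
    [0.2,0,0,0,0,0,0],
    [0.2,0,0,0,0,0,0],
    [0.2,0,0,0,0,0,0],
    [0.2,0,0,0,0,0,0],
  ],
)

```text
time: 48.1
ee_pos: [500.2, 99.1, 294.5]
tool_rot: [0.41, 3.115, -0.0]
wrist_force: [-0.8, 0.2, 1.3]
finger_gap: 0.397
gripper_force: 0.0
```

Run:
```python
from h import *
go(cw(-1,5,134),YAW+np.pi)
c=capture("top");s=capture("scene")
a=cv2.resize(c["frame"][170:270,235:435],None,fx=4,fy=4,interpolation=cv2.INTER_CUBIC)[:, :800]
b=cv2.resize(s["frame"][130:205,235:335],None,fx=2.6,fy=2.6,interpolation=cv2.INTER_CUBIC)
b=cv2.copyMakeBorder(b,0,0,0,800-b.shape[1],cv2.BORDER_CONSTANT)
cv2.imwrite("pics/end.png",cv2.convertScaleAbs(np.vstack([a,b]),alpha=1.5,beta=10))
P=cloud(s).reshape(-1,3);S,K=np.sin(YAW),np.cos(YAW);d=P[:,:2]-C;a=K*d[:,0]+S*d[:,1];b=-S*d[:,0]+K*d[:,1];z=P[:,2]
m=(a>55)&(a<130)&(abs(b)<125)&(z>100)&(z<200)&(abs(b+45)>30)
f=np.polyfit(z[m],a[m],1);print("lid",np.pi/2+np.arctan(f[0]))
m=(abs(a)<30)&(b>-25)&(b<90)&(z>60)&(z<78);print("post",m.sum(),np.percentile(b[m],[3,50,97]).round(1))
```

```text
t 48.1 pos [500.2  99.1 294.5] shift [-109.7 -242.1  160.5] turn [-0.     0.    -0.003] shift after turn [-109.1 -242.4  160.5] F [-0.8  0.2  1.3] gap 0.397 j7 0.78
lid 1.9037532435176572
post 37 [ 1.9 12.7 18.8]
```

View pics/end.png

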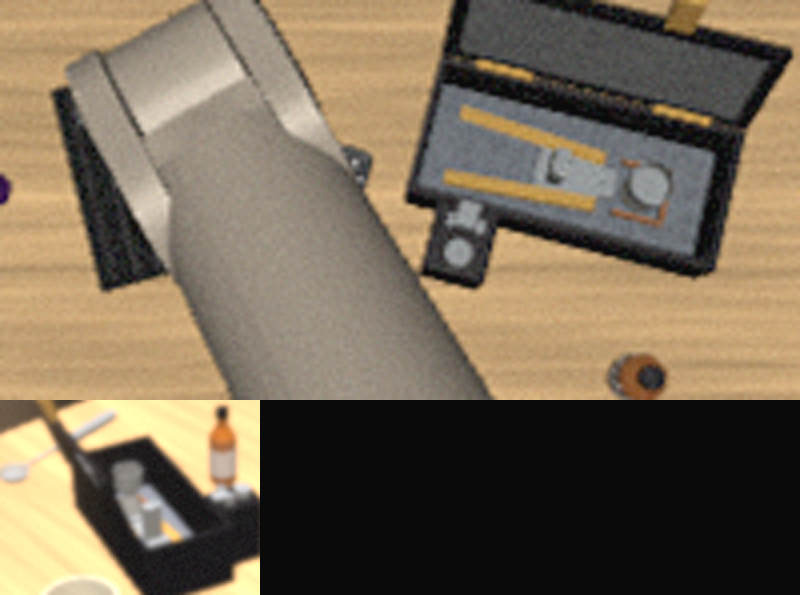

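The final view shows the jigger in the bay at (648,187), the keeper against it with its post at (565,165), and the lid open. The fingertips are close above the shaker, so I'll raise the arm before handing in.

Request:
servo_tool(
  plan=[
    [0.2,0,0,-20,0,0,0],
    [0.2,0,0,-30,0,0,0],
    [0.2,0,0,-20,0,0,0],
    [0.2,0,0,0,0,0,0],
    [0.2,0,0,0,0,0,0],
    [0.2,0,0,0,0,0,0],
    [0.2,0,0,0,0,0,0],
    [0.2,0,0,0,0,0,0],
    [0.2,0,0,0,0,0,0],
    [0.2,0,0,0,0,0,0],
  ],
)

```text
time: 49.45
ee_pos: [500.1, 99.7, 364.5]
tool_rot: [-0.408, -3.115, -0.0]
wrist_force: [-0.3, -0.3, 0.2]
finger_gap: 0.398
gripper_force: 0.0
```

Run:
```python
from h import *
P=cloud(capture("scene"));z=P[...,2]
m=(z>150)&(z<195)&(abs(P[...,0]-522)<50)&(abs(P[...,1]-132)<50);print("shaker",P[m].mean(0).round(1),z[m].max())
print(finish_job())
```

```text
shaker [527.6 137.6 171. ] 194.29234790422203
the job is handed in; nothing more can be done
None
```

I handed the job in at about 49.5 s of the 72 s allowed: the lid is open on its stop (about 1.90 rad), the short jigger stands upright in the bay, the keeper is wedged (it stopped dead at about 9 N), and I saw no sign that any other barware had moved.

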